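# Dispense one peg collar and slide it into the bird's-mouth stop

### The job

Press the collar dispenser's plunger fully down once and let it spring back up, so that just one brass collar slides out of the mouth onto the board. Then push that collar sideways with the fingers, flat along the board and without picking it up, until it sits home against both faces of the notch in the walnut stop, ready for a peg to be fitted. Leave the other collars in the hopper, do not disturb the other things, and move clear.

Things in the scene. Friction and masses are not known exactly. Their poses are not given: they have to be found in the camera images.
- board: plywood fitting board lying fixed on the bench, 280 x 420 mm, 14 mm thick; origin at the centre of its underside, so its top is 14 mm above the origin; x along its short side, away from the robot, y along its long side
- dispenser: collar dispenser screwed to the board: square wooden hopper (46 x 45 mm, 42 mm tall, open top, slotted front) with a stack of four brass collars; behind it a brass-sided mechanism (to x = +86 mm, 37 mm wide, 49 mm tall) with a vertical plunger. Origin on the board's top under the hopper's axis; collars come out along -x. Screw feet 4 mm high reach y = +-40 mm
- landing (a point): where the centre of a collar's underside lies after one full press: on the board, 41 mm in front of the dispenser's origin (a few mm further if pressed fast)
- shuttle (a joint): travel in m of the flat brass shuttle (24 mm wide, 7 mm thick) that a bell crank drives from the plunger, 0 to 0.045: going out it pushes the lowest collar through the mouth; when it is back the next collar drops into its place, so each further press pushes out one more
- plunger_top (a point): centre of the top of the plunger's round wooden knob (30 mm across, 9 mm thick); at rest 79 mm above the board, 59 mm behind the dispenser's origin. It is pressed straight down
- plunger (a joint): travel of the plunger in m: 0 = up, at rest, 0.020 = fully down. It takes about 5 N to start and 8 to 13 N to carry it to full travel, where it stops hard; a spring lifts it again when it is let go
- collar1: the lowest collar of the stack at the start: plain brass ring, 28 mm outside, 12 mm hole, 8 mm thick, about 34 g, lying flat; origin at the centre of its underside. It is the one that comes out at the first press
- collar2: second collar from below, the same as collar1; origin at the centre of its underside
- collar3: third collar from below, the same as collar1; origin at the centre of its underside
- collar4: topmost collar, the same as collar1; origin at the centre of its underside
- stop: bird's-mouth stop: dark walnut block screwed to the board, to the left or to the right of the dispenser's mouth, 66 (x) x 64 (y) x 16 mm tall, with the same 90-degree V-notch cut in both of its y ends (each notch 44 mm wide at the end face, 22 mm deep). Origin at the centre of its underside; one notch opens towards the dispenser's mouth
- nest_a (a point): where the centre of a collar's underside lies when the collar touches both faces of the notch in the stop's -y end (30 mm from the stop's origin, 2 mm inside the end face); in the stop's axes the collar enters towards +y
- nest_b (a point): the same for the notch in the stop's +y end; in the stop's axes the collar enters towards -y
- horn_bridge: bystander: rough cream horn bridge piece, 71 x 16 x 19 mm, loose on the board, on the other side of the mouth from the stop; origin at the centre of its underside, x along its length
- wax_jar: bystander: small amber jar with a lid, 48 mm across, 42 mm tall, loose on a far corner of the board; origin at the centre of its underside
- rack: bystander: slotted dark wooden peg rack on the bench beside the board, 206 mm long (its y), 46 mm deep, 60 mm tall, with six pegs standing in it to about 118 mm above the bench; origin at the centre of its underside
- caliper: bystander: brass sliding caliper, 190 mm long (its x), 12 mm thick, lying loose on the bench beside the board; origin on its beam, at bench height
- mallet: bystander: dark walnut mallet, 270 mm long (its x), head 68 mm thick and 110 mm wide, lying loose on the bench beside the board on its head and its handle's end; origin under its handle, at bench height
- peg1: bystander: half-shaped acacia peg number 1 of the rack, loose, standing upright in its slot, 100 to 108 mm tall, head 24 x 13 mm; origin at the centre of its foot
- peg2: bystander: half-shaped acacia peg number 2 of the rack, loose, standing upright in its slot, 100 to 108 mm tall, head 24 x 13 mm; origin at the centre of its foot
- peg3: bystander: half-shaped acacia peg number 3 of the rack, loose, standing upright in its slot, 100 to 108 mm tall, head 24 x 13 mm; origin at the centre of its foot
- peg4: bystander: half-shaped acacia peg number 4 of the rack, loose, standing upright in its slot, 100 to 108 mm tall, head 24 x 13 mm; origin at the centre of its foot
- peg5: bystander: half-shaped acacia peg number 5 of the rack, loose, standing upright in its slot, 100 to 108 mm tall, head 24 x 13 mm; origin at the centre of its foot
- peg6: bystander: half-shaped acacia peg number 6 of the rack, loose, standing upright in its slot, 100 to 108 mm tall, head 24 x 13 mm; origin at the centre of its foot

How it is judged:
On the way, in this order (a step that is already met when the one before it is completed fails the run):
1. the plunger is pressed down and one collar is out of the mouth (value of joint plunger above 0.017 m and x of collar1 in the frame of dispenser below -0.034 m), for 0.05 s.
2. the plunger is back up with the collar left outside (value of joint plunger below 0.002 m and x of collar1 in the frame of dispenser below -0.034 m), for 0.1 s.
At the end, for the whole second after the job is handed in: The first collar lies flat and at rest on the board, its centre within 4 mm of where it touches both faces of one of the stop's notches; the plunger is up (within 2 mm) and the other three collars are still in the hopper ((horizontal distance between collar1 and nest_a below 0.004 m or horizontal distance between collar1 and nest_b below 0.004 m) and height (world z) of collar1 below 0.017 m and angle between collar1's own z axis and vertical below 0.1 rad and linear speed of collar1 below 0.01 m/s and value of joint plunger below 0.002 m and horizontal distance between each of collar2, collar3, collar4 and dispenser below 0.006 m).
It fails at once if a second collar is pushed or taken out of the hopper (horizontal distance between any of collar2, collar3, collar4 and dispenser above 0.006 m or height (world z) of any of collar2, collar3, collar4 above 0.048 m).
It fails at once if the collar is lifted or tipped up (height (world z) of collar1 above 0.021 m or angle between collar1's own z axis and vertical above 0.35 rad).
It fails at once if the collar is pushed off the board (height (world z) of collar1 below 0.009 m).
It fails at once if a bystander is disturbed (distance of any of horn_bridge, wax_jar, caliper, mallet, peg1, peg2, peg3, peg4, peg5, peg6 from where it was at the start of the episode above 0.01 m).
It also fails if it takes over 64 s, if anything falls off the work surface, if the arm or the gripper's body presses on something with over 40 N, if the wrist force passes 120 N, or if a joint passes its speed limit or range.

### The arm

A 6-joint arm with a two-finger parallel gripper is mounted at the origin on the work surface. World frame = base frame: x ahead of the robot, y to its left, z up, the work surface at z = 0. Lengths are in m, angles in rad, forces in N, time in s.
With the tool pointing down it reaches from about 0.35 to 0.975 m from the base axis. Payload 7.1 kg.
Tool frame: the origin (TCP) lies midway between the tips of the shut fingers; the grasp point (between the pads) lies 19 mm behind it; z points along the fingers, y is the line along which they close (so a half turn about z gives the same grasp; the last joint's range is limited). The gripper opens to 88 mm and grips with 3 to 60 N. Pads are 20 mm wide; open, the fingers measure 115 mm over their backs; the gripper's body (75 mm by 178 mm) begins 61 mm behind the grasp point.
Start: joints at [1.164, 0.423, 1.63, -0, 1.089, -0.019], TCP at [0.236, 0.579, 0.223] pointing down, gripper open.
Joint ranges: [-3, 3], [-0.9, 2.11], [0.09, 2.58], [-1.31, 4.45], [0.11, 2.69], [-2.54, 2.54]. Speed limits (rad/s): [2.39, 2.39, 3.01, 3.14, 3.14, 3.14].

### API

Orientations are given as a unit quaternion [w, x, y, z].
In Python, from cell import arm gives the robot as it stands. The module is installed in compiled form; this text tells all that it offers.
- The arm moves only by the tool arm_command, never from a script. Its argument "commands" is a list of rows, each a list of 3 entries, a list of its own where there are three numbers: the shift along the tool's x, y, z in m, then the turn, a rotation vector about the tool's x, y, z in units of 10 degrees (1.0 is 10 degrees), then the finger opening in m, from 0 to 0.0878. In form: [[[tx, ty, tz], [rx, ry, rz], gripper], ...]. A call has 1 to 12 rows; each row shifts and turns the commanded pose from where the row before left it, along the tool's axes as they then stand; what a row does not reach is not made up. A row lasts 1/8 s, in which the tool goes at most 62.5 mm and 10.7 degrees, less where a joint would pass 70% of its speed; a pose out of reach is approached as far as the arm can. A call is refused whole if a number of a shift passes 0.0625 or a number of a turn 1, either way. A call with a gripper value outside its range is refused whole. The fingers move at their own pace and stop on an object; "squeeze" is the grip in N (left out, the last holds). Time passes only in rows, so rows that do not move let the fingers close. It gives the time, the measured TCP pose, the force, the opening and the grip force at its end, in the units of the state.
- arm.get_obs(): the state, without advancing time (a new reading comes with each control period).
- arm.camera(name): name is "scene" or "top"; returns the picture (480x640x3 uint8, red, green, blue); there is no depth.
- arm.calibration(name): a dict with "fx", "fy", "cx", "cy" (pixels), "position" and "orientation" of the camera in the world. Camera axes: x right, y down, z forward; pixel columns grow to the right and rows downward; lengths in m; the calibration is good to about 2 mm. A picture is of the moment at which its call begins. calibration takes no time and is no camera call.
- arm.sign_off(): hands the job in; it is judged then, once.
The state is a dict: "time": time; "q": joint angles; "qvel": joint speeds; "effort": joint torques, N m; "position": TCP position; "tcp_rot": TCP orientation; "force": force on the tool from outside, world axes, zero at the start; "ft_torque": the same for the moment, N m; "width": finger opening in m; "finger_force": force on a finger pad.
Only numpy, scipy, OpenCV 4.12 (cv2) and the standard library are available. Lean on these libraries where they do the work, as an engineer would, in place of code of your own. Each camera call takes 0.05 s, during which the arm holds its last target. There are 200 camera calls.

## Working session

There is one attempt and no reset: what is moved stays moved. The work goes in short steps, Python scripts to look and compute and a tool call to move; the robot and the scene stay as the last step left them, time stands still between calls to the robot, and variables do not carry over. Pictures are saved under pics/ and viewed, at most 10 in all, crops included, and the job is handed in when it is done.

Besides the shell and the picture viewer there is one more tool, called after "Request:" by a JSON object that holds its "name" and its "arguments". arm_command: Moves the arm, as the interface text tells. Its arguments: {"type":"object","properties":{"commands":{"type":"array","items":{"type":"array"}},"squeeze":{"type":"number"}},"required":["commands"]}

```bash
mkdir -p pics; python3 - <<'E'
from cell import arm
import cv2
for n in("scene","top"):
    cv2.imwrite(f"pics/{n}0.png",arm.camera(n)[:,:,::-1]); print(n,arm.calibration(n))
o=arm.get_obs(); print({k:o[k] for k in("time","position","tcp_rot","force","width")})
E
```

```text
scene {'fx': 609.4629171046124, 'fy': 609.4629171046124, 'cx': 316.5865547959103, 'cy': 243.6857807255893, 'position': array([ 1.29653754, -0.71173877,  0.97396858]), 'orientation': array([-0.38244708,  0.82760572,  0.37402808, -0.17001766])}
top {'fx': 505.0322059322919, 'fy': 505.0322059322919, 'cx': 316.63706329453106, 'cy': 233.12825296433243, 'position': array([ 0.40258825, -0.01654488,  1.2568002 ]), 'orientation': array([-0.04486429,  0.7080714 , -0.70371762,  0.03746457])}
{'time': 0.1, 'position': array([0.23614082, 0.57811989, 0.22197891]), 'tcp_rot': array([-1.39491636e-04,  1.92700786e-01,  9.81257309e-01, -6.93460968e-04]), 'force': array([ 1.29161305, -0.28962701, -0.82309563]), 'width': 0.08768087065102266}
```

View pics/top0.png

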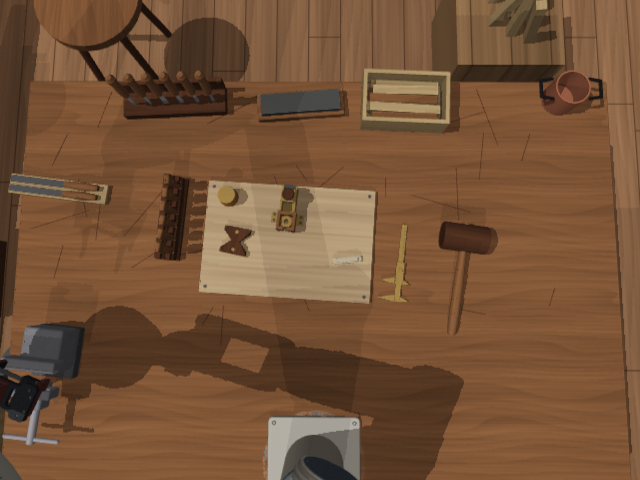

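View pics/scene0.png

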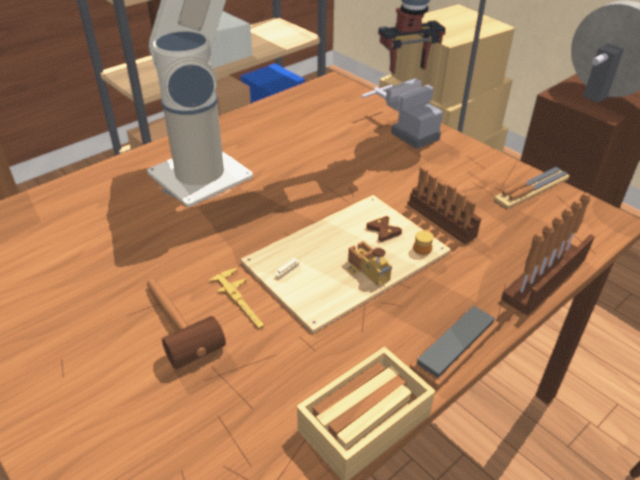

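The top view shows the board around (290,240), the dispenser at about (288,210) with its mouth facing down the picture (towards the robot), and the stop to the left at (235,240). The horn bridge is at (348,260), the jar at (228,196) and the rack on the left at (173,218). Next I'll measure these.

```bash
cat > h.py <<'E'
import numpy as np,cv2
from scipy.spatial.transform import Rotation as R
from cell import arm
def ray(n,u,v):
    c=arm.calibration(n);q=c["orientation"]
    d=R.from_quat([*q[1:],q[0]]).apply([(u-c["cx"])/c["fx"],(v-c["cy"])/c["fy"],1])
    return np.array(c["position"]),d
def onz(n,u,v,z):
    p,d=ray(n,u,v);return p+d*(z-p[2])/d[2]
def proj(n,P):
    c=arm.calibration(n);q=c["orientation"]
    x=R.from_quat([*q[1:],q[0]]).inv().apply(np.array(P)-c["position"])
    return np.array([c["fx"]*x[0]/x[2]+c["cx"],c["fy"]*x[1]/x[2]+c["cy"]])
E
python3 - <<'E'
from h import *
I=cv2.imread("pics/top0.png")
hsv=cv2.cvtColor(I,cv2.COLOR_BGR2HSV)
S=I[175:310,195:385]; cv2.imwrite("pics/c1.png",cv2.resize(S,None,fx=4.2,fy=4.2,interpolation=cv2.INTER_CUBIC))
# board
g=cv2.inRange(hsv,(12,40,165),(32,140,255)); g[:170]=0;g[312:]=0;g[:,:190]=0;g[:,390:]=0
g=cv2.morphologyEx(g,cv2.MORPH_OPEN,np.ones((3,3)))
cs,_=cv2.findContours(g,0,2);c=max(cs,key=cv2.contourArea);r=cv2.minAreaRect(c);b=cv2.boxPoints(r)
B=np.array([onz("top",*p,.014) for p in b]);print("board px",b,"\n",B.round(4),np.linalg.norm(np.diff(B,axis=0),axis=1))
# stop
m=np.zeros_like(g);s=hsv[218:265,212:262];m[218:265,212:262]=cv2.inRange(s,(0,0,0),(180,255,125))
cs,_=cv2.findContours(m,0,1);c=max(cs,key=cv2.contourArea);print("stop area",cv2.contourArea(c),cv2.boundingRect(c),cv2.minAreaRect(c))
M=cv2.moments(c);print(onz("top",M["m10"]/M["m00"],M["m01"]/M["m00"],.030))
h=cv2.approxPolyDP(c,2.0,True)[:,0];
for p in h:print(p,onz("top",*p,.030)[:2].round(4))
E
```

```text
board px [[198.4864  291.2179 ]
 [205.41249 180.40077]
 [375.43585 191.02725]
 [368.50977 301.84436]] 
 [[ 0.4031  0.2856  0.014 ]
 [ 0.6799  0.2775  0.014 ]
 [ 0.6547 -0.1493  0.014 ]
 [ 0.3801 -0.1306  0.014 ]] [0.27695975 0.42752303 0.27524658]
stop area 590.5 (219, 225, 36, 32) ((236.61346435546875, 240.5272216796875), (29.832843780517578, 27.732486724853516), 13.495734214782715)
[0.52649114 0.19287012 0.03      ]
[225 225] [0.565  0.2219]
[231 239] [0.5305 0.2062]
[219 250] [0.5033 0.2349]
[247 256] [0.4891 0.1661]
[249 252] [0.4989 0.1614]
[243 241] [0.5257 0.1767]
[254 231] [0.5505 0.1503]
```

View pics/c1.png

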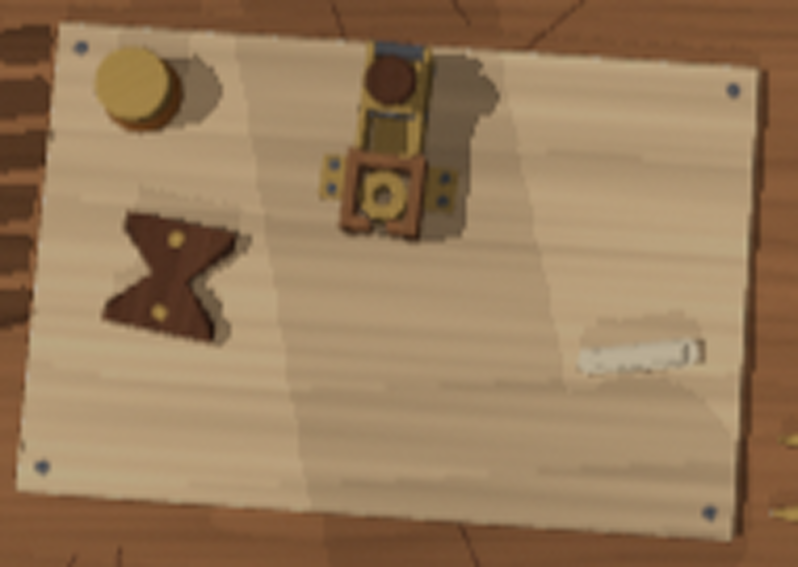

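The crop shows the stop's corners at crop pixels (128,212), (238,237), (215,342) and (103,318), with its two screws at (176,239) and (160,313). The right-hand notch faces the mouth side. The knob is at (390,80), the hopper's corners are (345,150) to (420,240), and the top collar is at (384,195).

```bash
python3 - <<'E'
from h import *
f=lambda x,y:(195+(x+.5)/4.2-.5,175+(y+.5)/4.2-.5)
I=cv2.imread("pics/top0.png");hsv=cv2.cvtColor(I,cv2.COLOR_BGR2HSV)
def T(x,y,z):return onz("top",*f(x,y),z)[:2]
# knob: dark blob
m=np.zeros(I.shape[:2],np.uint8);m[183:203,278:300]=((hsv[183:203,278:300,2]<95)&(hsv[183:203,278:300,0]<15)|(hsv[183:203,278:300,2]<60)).astype(np.uint8)
cs,_=cv2.findContours(m,0,1);c=max(cs,key=cv2.contourArea);print("knob",cv2.contourArea(c),cv2.minEnclosingCircle(c))
k=cv2.minEnclosingCircle(c)[0];print(" ->",onz("top",*k,.093)[:2],"by eye",T(390,80,.093))
# board screws (corner) -> board yaw & centre
sc=[T(*p,.014) for p in((81,47),(733,90),(42,466),(710,512))];print("board screws",np.round(sc,4),"centre",np.mean(sc,0))
yb=sc[0]-sc[1]+sc[2]-sc[3];print("board y yaw deg",np.degrees(np.arctan2(-yb[0],yb[1])))
# dispenser
hc=[T(*p,.056) for p in((345,150),(427,158),(420,240),(340,232))];print("hopper",np.round(hc,4),np.mean(hc,0))
col=T(384,195,.046);print("collar4",col)
kn=T(390,80,.093);a=kn-np.mean([col,np.mean(hc,0)],0);print("disp x axis",a,np.linalg.norm(a),np.degrees(np.arctan2(a[1],a[0])))
# stop
s1,s2=T(176,239,.030),T(160,313,.030);st=[T(*p,.030) for p in((128,212),(238,237),(215,342),(103,318))]
print("stop screws",s1,s2,(s1+s2)/2,"corners mean",np.mean(st,0))
ax=s1-s2;print("stop x yaw (screws)",np.degrees(np.arctan2(ax[1],ax[0])))
e=st[0]-st[3]+st[1]-st[2];g=st[0]-st[1]+st[3]-st[2];print("corner yaws",np.degrees(np.arctan2(e[1],e[0])),np.degrees(np.arctan2(-g[0],g[1])),np.linalg.norm(e)/2,np.linalg.norm(g)/2)
jar=T(135,85,.056);print("jar",jar,"horn",T(640,355,.033))
E
```

```text
knob 101.0 ((288.5, 192.5), 7.106435298919678)
 -> [0.63424988 0.0627106 ] by eye [0.63146023 0.06507415]
board screws [[ 0.6662  0.2557]
 [ 0.6419 -0.1335]
 [ 0.4169  0.2709]
 [ 0.3929 -0.1188]] centre [0.52948128 0.06858694]
board y yaw deg -3.542718459862139
hopper [[0.5978 0.0929]
 [0.5934 0.0458]
 [0.5461 0.0493]
 [0.5504 0.095 ]] [0.57193927 0.07078127]
collar4 [0.57329787 0.07092482]
disp x axis [ 0.05884166 -0.0057789 ] 0.05912475030851627 -5.609090479926256
stop screws [0.54898577 0.19317161] [0.50562304 0.20139283] [0.52730441 0.19728222] corners mean [0.52663424 0.1955348 ]
stop x yaw (screws) -10.735386180482942
corner yaws -11.363119841820756 -12.108671799240717 0.0630526681252004 0.06658787216788267
jar [0.63510845 0.21464333] horn [ 0.48269796 -0.07725527]
```

Request:
{"name": "arm_command", "arguments": {"commands": [[[0,0,0],[0,0,-0.84],0.0],[[0,0,0],[0,0,-0.84],0.0],[[0,0,0],[0,0,-0.84],0.0],[[0,0,0],[0,0,-0.84],0.0],[[-0.024,-0.048,0],[0,0,0],0.0],[[-0.024,-0.048,0],[0,0,0],0.0],[[-0.024,-0.048,0],[0,0,0],0.0],[[-0.024,-0.048,0],[0,0,0],0.0],[[-0.024,-0.048,0],[0,0,0],0.0],[[-0.024,-0.048,0],[0,0,0],0.0],[[-0.024,-0.048,0],[0,0,0],0.0],[[-0.024,-0.048,0],[0,0,0],0.0]]}}

```text
time: 1.6
position: [0.501, 0.2384, 0.2225]
tcp_rot: [-0.0, -0.099, 0.995, -0.0]
force: [0.1, -0.1, -0.0]
width: 0.0004
finger_force: 0.0
```

```bash
cat > to.py <<'E'
import sys
from h import *
def st():
    o=arm.get_obs();q=o["tcp_rot"];r=R.from_quat([*q[1:],q[0]])
    y=r.apply([0,1,0]);print("t",round(o["time"],2),"pos",o["position"].round(4),"heading",np.degrees(np.arctan2(y[0],y[1])).round(2),"z",r.apply([0,0,1]).round(3),"F",o["force"].round(1),"w",round(o["width"],4))
    return o,r
def to(P):
    o,r=st();print("shift tool",r.inv().apply(np.array(P)-o["position"]).round(4))
if __name__=="__main__":
    to([float(a) for a in sys.argv[1:4]])
E
python3 to.py .6315 .0655 .12
```

```text
t 1.6 pos [0.501  0.2384 0.2225] heading -11.38 z [-0. -0. -1.] F [ 0.1 -0.1 -0. ] w 0.0004
shift tool [-0.0938 -0.1953  0.1024]
```

Request:
{"name": "arm_command", "arguments": {"commands": [[[-0.0188,-0.039,0],[0,0,0],0.0],[[-0.0188,-0.039,0],[0,0,0],0.0],[[-0.0188,-0.039,0],[0,0,0],0.0],[[-0.0188,-0.039,0],[0,0,0],0.0],[[-0.0188,-0.039,0],[0,0,0],0.0],[[0,0,0.03],[0,0,0],0.0],[[0,0,0.03],[0,0,0],0.0],[[0,0,0.03],[0,0,0],0.0],[[0,0,0.024],[0,0,0],0.0],[[0,0,0],[0,0,0],0.0]]}}

```text
time: 2.85
position: [0.6292, 0.0672, 0.1065]
tcp_rot: [-0.002, -0.099, 0.995, 0.0]
force: [-0.4, 0.5, 0.6]
width: 0.0005
finger_force: 0.0
```

```bash
python3 to.py .6315 .0655 .093; python3 - <<'E'
from h import *
a=arm.camera("top");s=arm.camera("scene")
A=cv2.resize(a[175:260,245:330],(400,400),interpolation=2);S=cv2.resize(s[190:300,310:420],(400,400),interpolation=2)
cv2.imwrite("pics/p1.png",np.hstack([A,S])[:,:,::-1])
E
```

```text
t 2.85 pos [0.6292 0.0672 0.1065] heading -11.38 z [-0.005 -0.    -1.   ] F [-0.4  0.5  0.6] w 0.0005
shift tool [-0.002  -0.0022  0.0134]
```

View pics/p1.png

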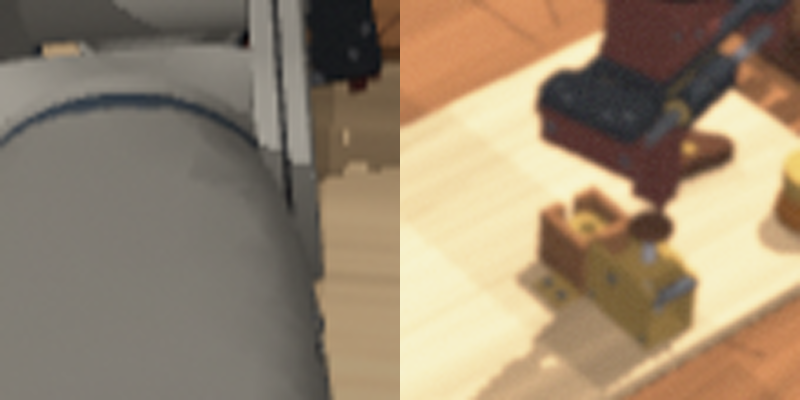

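The scene half shows the shut fingertips right above the knob (knob at crop pixel (652,228)). The top view is blocked by the arm. Now I'll press.

Request:
{"name": "arm_command", "arguments": {"commands": [[[-0.002,-0.002,0.006],[0,0,0],0.0],[[0,0,0.004],[0,0,0],0.0],[[0,0,0.003],[0,0,0],0.0],[[0,0,0.003],[0,0,0],0.0],[[0,0,0.003],[0,0,0],0.0],[[0,0,0.003],[0,0,0],0.0],[[0,0,0.003],[0,0,0],0.0],[[0,0,0.003],[0,0,0],0.0],[[0,0,0.002],[0,0,0],0.0],[[0,0,0.002],[0,0,0],0.0],[[0,0,0],[0,0,0],0.0]]}}

```text
time: 4.32
position: [0.6334, 0.0659, 0.0774]
tcp_rot: [0.0, -0.099, 0.995, -0.0]
force: [-2.1, -0.1, 6.2]
width: 0.0002
finger_force: 3.4
```

Request:
{"name": "arm_command", "arguments": {"commands": [[[0,0,0.0015],[0,0,0],0.0],[[0,0,0.0015],[0,0,0],0.0],[[0,0,0.001],[0,0,0],0.0],[[0,0,0],[0,0,0],0.0]]}}

```text
time: 4.82
position: [0.6334, 0.0659, 0.0735]
tcp_rot: [0.0, -0.099, 0.995, -0.0]
force: [-2.2, -0.5, 8.1]
width: 0.0009
finger_force: 3.8
```

Request:
{"name": "arm_command", "arguments": {"commands": [[[0,0,0.001],[0,0,0],0.0],[[0,0,0.0005],[0,0,0],0.0],[[0,0,0],[0,0,0],0.0]]}}

```text
time: 5.2
position: [0.6336, 0.0659, 0.0733]
tcp_rot: [0.0, -0.099, 0.995, -0.0]
force: [-6.1, 0.0, 18.3]
width: 0.0008
finger_force: 8.9
```

Hard stop reached at z = 73.3 mm, with the force jumping to 18 N. Now I'll let it spring back and clear the view.

Request:
{"name": "arm_command", "arguments": {"commands": [[[0,0,-0.003],[0,0,0],0.0],[[0,0,-0.006],[0,0,0],0.0],[[0,0,-0.008],[0,0,0],0.0],[[0,0,-0.01],[0,0,0],0.0],[[0,0,-0.04],[0,0,0],0.0],[[0,0,-0.05],[0,0,0],0.0],[[0.02,-0.055,0],[0,0,0],0.0],[[0.02,-0.055,0],[0,0,0],0.0],[[0.02,-0.055,0],[0,0,0],0.0],[[0.02,-0.055,0],[0,0,0],0.0],[[0.02,-0.05,0],[0,0,0],0.0]]}}

```text
time: 6.58
position: [0.588, -0.2205, 0.1884]
tcp_rot: [0.0, -0.099, 0.995, -0.0]
force: [0.2, -0.3, -0.2]
width: 0.0006
finger_force: 0.0
```

```bash
python3 - <<'E'
from h import *
a=arm.camera("top");s=arm.camera("scene");cv2.imwrite("pics/t2.png",a[:,:,::-1])
A=cv2.resize(a[185:260,225:300],(400,400),interpolation=2);S=cv2.resize(s[190:300,310:420],(400,400),interpolation=2)
cv2.imwrite("pics/p2.png",np.hstack([A,S])[:,:,::-1])
print(proj("top",[.532,.0746,.022]),proj("scene",[.532,.0746,.022]))
E
python3 to.py .532 .0746 .1
```

```text
[285.00847404 239.03267843] [349.45387155 249.36191605]
t 6.67 pos [ 0.5875 -0.2232  0.1884] heading -11.11 z [ 0.    -0.001 -1.   ] F [-0.2 -0.3 -0.4] w 0.0007
shift tool [-0.0029  0.303   0.088 ]
```

View pics/p2.png

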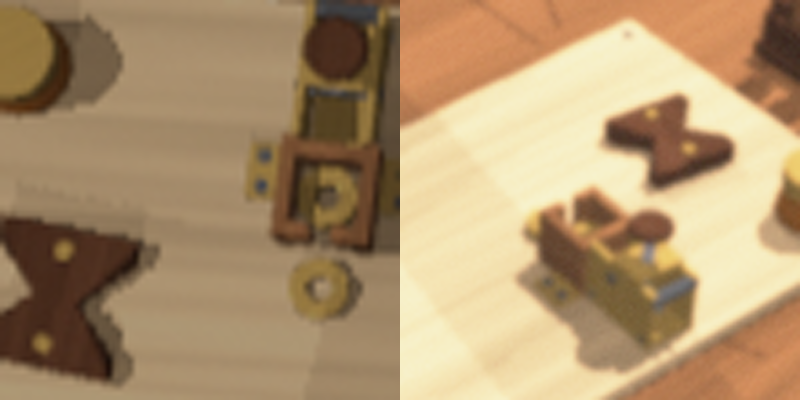

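The collar is at crop pixel (320,287), which is image (285,238.8). That is on the predicted landing at (0.532, 0.0746), and the plunger is up. Next I'll go to a start point behind it.

```bash
python3 to.py .5375 .0298 .05
```

```text
t 6.67 pos [ 0.5875 -0.2232  0.1884] heading -11.11 z [ 0.    -0.001 -1.   ] F [-0.2 -0.3 -0.4] w 0.0007
shift tool [0.0003 0.258  0.1381]
```

Request:
{"name": "arm_command", "arguments": {"commands": [[[0,0.043,0],[0,0,-0.06],0.0],[[0,0.043,0],[0,0,0],0.0],[[0,0.043,0.01],[0,0,0],0.0],[[0,0.043,0.02],[0,0,0],0.0],[[0,0.043,0.02],[0,0,0],0.0],[[0,0.043,0.02],[0,0,0],0.0],[[0,0,0.034],[0,0,0],0.0],[[0,0,0.034],[0,0,0],0.0],[[0,0,0],[0,0,0],0.0],[[0,0,0],[0,0,0],0.0]]}}

```text
time: 7.92
position: [0.5359, 0.0342, 0.051]
tcp_rot: [0.0, -0.104, 0.995, -0.0]
force: [1.3, -0.4, -0.6]
width: 0.0004
finger_force: 0.0
```

```bash
python3 to.py .5375 .0298 .0175
```

```text
t 7.92 pos [0.5359 0.0342 0.051 ] heading -11.99 z [ 0.001  0.    -1.   ] F [ 1.3 -0.4 -0.6] w 0.0004
shift tool [-0.0006 -0.0047  0.0335]
```

Request:
{"name": "arm_command", "arguments": {"commands": [[[0,-0.005,0.018],[0,0,0],0.0],[[0,0,0.0155],[0,0,0],0.0],[[0,0,0],[0,0,0],0.0]]}}

```text
time: 8.3
position: [0.5354, 0.0287, 0.0153]
tcp_rot: [-0.001, -0.104, 0.995, 0.0]
force: [0.3, 0.3, -0.3]
width: 0.0003
finger_force: 0.0
```

Request:
{"name": "arm_command", "arguments": {"commands": [[[0,0.006,0],[0,0,0],0.0],[[0,0.006,0],[0,0,0],0.0],[[0,0.005,0],[0,0,0],0.0],[[0,0.005,0],[0,0,0],0.0],[[0,0.006,0],[0,0,0],0.0],[[0,0.006,0],[0,0,0],0.0],[[0,0.006,0],[0,0,0],0.0],[[0,0.006,0],[0,0,0],0.0],[[0,0.006,0],[0,0,0],0.0],[[0,0.005,0],[0,0,0],0.0],[[0,0.003,0],[0,0,0],0.0],[[0,0,0],[0,0,0],0.0]]}}

```text
time: 9.8
position: [0.524, 0.0879, 0.0167]
tcp_rot: [-0.0, -0.104, 0.995, 0.0]
force: [-0.3, 0.3, 0.6]
width: 0.0004
finger_force: 0.0
```

```bash
python3 to.py .5375 .0298 .0175; python3 - <<'E'
from h import *
a=arm.camera("top");s=arm.camera("scene")
A=cv2.resize(a[195:270,215:290],(400,400),interpolation=2);S=cv2.resize(s[190:300,310:420],(400,400),interpolation=2)
cv2.imwrite("pics/p3.png",np.hstack([A,S])[:,:,::-1])
E
```

```text
t 9.8 pos [0.524  0.0879 0.0167] heading -12.0 z [-0.  0. -1.] F [-0.3  0.3  0.6] w 0.0004
shift tool [-0.0011 -0.0596 -0.0008]
```

View pics/p3.png

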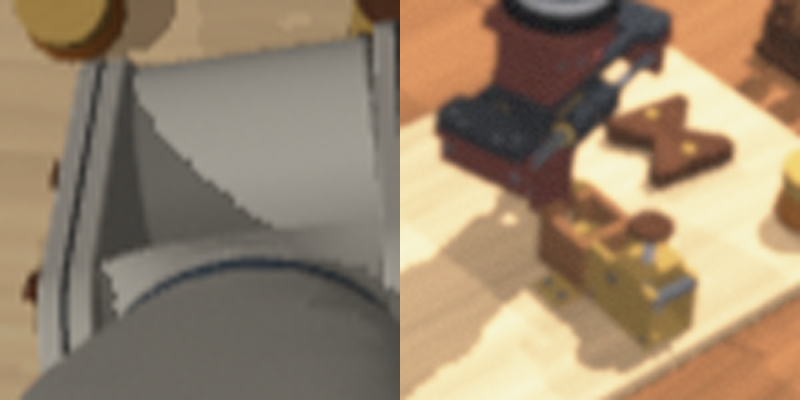

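The arm hides the collar in both views; the hopper and plunger look untouched. I'll push on 24 mm, then back off and look.

Request:
{"name": "arm_command", "arguments": {"commands": [[[0,0.006,0],[0,0,0],0.0],[[0,0.006,0],[0,0,0],0.0],[[0,0.006,0],[0,0,0],0.0],[[0,0.004,0],[0,0,0],0.0],[[0,0.002,0],[0,0,0],0.0],[[0,0,0],[0,0,0],0.0],[[0,-0.01,0],[0,0,0],0.0],[[0,-0.01,0],[0,0,0],0.0],[[0,0,-0.05],[0,0,0],0.0],[[0,0,-0.05],[0,0,0],0.0],[[0,0,-0.05],[0,0,0],0.0]]}}

```text
time: 11.28
position: [0.5231, 0.0906, 0.1681]
tcp_rot: [-0.0, -0.104, 0.995, -0.0]
force: [0.5, -0.1, -0.8]
width: 0.0005
finger_force: 0.0
```

Request:
{"name": "arm_command", "arguments": {"commands": [[[0,-0.055,0],[0,0,0.77],0.0],[[0,-0.055,0],[0,0,0.77],0.0],[[0,-0.055,0],[0,0,0.77],0.0],[[0,-0.055,0],[0,0,0],0.0],[[0,-0.05,0],[0,0,0],0.0]]}}

```text
time: 11.9
position: [0.5144, -0.1777, 0.1667]
tcp_rot: [0.0, 0.097, 0.995, -0.0]
force: [1.3, -0.3, -1.0]
width: 0.0004
finger_force: 0.0
```

```bash
python3 to.py .5168 .1455 .022; python3 - <<'E'
from h import *
a=arm.camera("top");cv2.imwrite("pics/t4.png",a[:,:,::-1]);s=arm.camera("scene")
A=cv2.resize(a[205:265,225:285],(400,400),interpolation=2);S=cv2.resize(s[190:300,310:420],(400,400),interpolation=2)
cv2.imwrite("pics/p4.png",np.hstack([A,S])[:,:,::-1])
print("pre",(proj("top",[.5168,.1455,.022])-[225,205])*6.667,"nest",(proj("top",[.5211,.1671,.022])-[225,205])*6.667)
E
```

```text
t 11.9 pos [ 0.5144 -0.1777  0.1667] heading 11.19 z [ 0. -0. -1.] F [ 1.3 -0.3 -1. ] w 0.0004
shift tool [0.0603 0.3175 0.1447]
pre [207.33787897 266.80994477] nest [149.10732591 254.8620116 ]
```

View pics/p4.png

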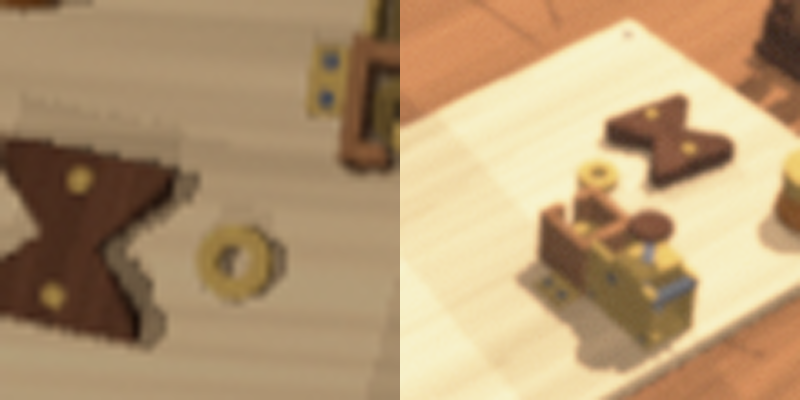

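The collar lies flat at crop pixel (236,261), and the notch ahead has its end-face middle at about (160,255). The plunger is up and nothing else has moved. Now the line to the nest.

```bash
python3 - <<'E'
from h import *
f=lambda x,y:(225+(x+.5)/6.667-.5,205+(y+.5)/6.667-.5)
c=onz("top",*f(236,261),.022)[:2];print("collar eye",c)
I=cv2.imread("pics/t4.png");hsv=cv2.cvtColor(I,cv2.COLOR_BGR2HSV)
m=np.zeros(I.shape[:2],np.uint8);r=np.s_[232:256,250:270];m[r]=cv2.inRange(hsv[r],(15,110,90),(35,255,255))
cs,_=cv2.findContours(m,0,1);k=max(cs,key=cv2.contourArea);print(cv2.contourArea(k),cv2.minEnclosingCircle(k),onz("top",*cv2.minEnclosingCircle(k)[0],.021)[:2])
n=np.array([.5211,.1671]);d=n-c;L=np.linalg.norm(d);h=np.degrees(np.arctan2(*d));print("dist",L,"heading",h)
E
```

```text
collar eye [0.5200555 0.1360296]
89.5 ((259.8333435058594, 243.8333282470703), 5.892645359039307) [0.51987611 0.13649235]
dist 0.031087954393599994 heading 1.925398368594139
```

```bash
python3 to.py .5125 .087 .05
```

```text
t 12.0 pos [ 0.5141 -0.1796  0.1668] heading 11.42 z [ 0.    -0.001 -1.   ] F [ 0.5 -0.4  0. ] w 0.0003
shift tool [0.0544 0.2612 0.1165]
```

Request:
{"name": "arm_command", "arguments": {"commands": [[[0,0,0],[0,0,-0.94],0.0],[[0.001,0.046,0],[0,0,0],0.0],[[0.001,0.046,0],[0,0,0],0.0],[[0.001,0.046,0],[0,0,0],0.0],[[0.001,0.046,0],[0,0,0],0.0],[[0.001,0.046,0],[0,0,0],0.0],[[0,0.046,0],[0,0,0],0.0],[[0,0,0.04],[0,0,0],0.0],[[0,0,0.04],[0,0,0],0.0],[[0,0,0.03],[0,0,0],0.0],[[0,0,0],[0,0,0],0.0]]}}

```text
time: 13.38
position: [0.5166, 0.1009, 0.0549]
tcp_rot: [-0.002, 0.015, 1.0, -0.0]
force: [-0.1, -0.6, -0.2]
width: 0.0004
finger_force: 0.0
```

```bash
python3 to.py .5186 .0962 .0165
```

```text
t 13.38 pos [0.5166 0.1009 0.0549] heading 1.72 z [-0.005 -0.001 -1.   ] F [-0.1 -0.6 -0.2] w 0.0004
shift tool [-0.0024 -0.0046  0.0383]
```

Request:
{"name": "arm_command", "arguments": {"commands": [[[-0.002,-0.006,0.02],[0,0,0],0.0],[[0,0,0.018],[0,0,0],0.0],[[0,0,0],[0,0,0],0.0],[[0,0.006,0],[0,0,0],0.0],[[0,0.006,0],[0,0,0],0.0],[[0,0.006,0],[0,0,0],0.0],[[0,0.006,0],[0,0,0],0.0],[[0,0.006,0],[0,0,0],0.0],[[0,0.006,0],[0,0,0],0.0],[[0,0.004,0],[0,0,0],0.0],[[0,0.002,0],[0,0,0],0.0],[[0,0,0],[0,0,0],0.0]]}}

```text
time: 14.88
position: [0.5214, 0.1371, 0.0185]
tcp_rot: [-0.0, 0.015, 1.0, -0.0]
force: [0.0, -0.4, -0.2]
width: 0.0004
finger_force: 0.0
```

Request:
{"name": "arm_command", "arguments": {"commands": [[[0,0.002,0],[0,0,0],0.0],[[0,0.002,0],[0,0,0],0.0],[[0,0,0],[0,0,0],0.0]]}}

```text
time: 15.25
position: [0.5217, 0.1411, 0.0187]
tcp_rot: [0.0, 0.015, 1.0, 0.0]
force: [0.5, 0.3, 0.6]
width: 0.0005
finger_force: 0.0
```

Request:
{"name": "arm_command", "arguments": {"commands": [[[0,0.001,0.001],[0,0,0],0.0],[[0,0.001,0],[0,0,0],0.0],[[0,0,0],[0,0,0],0.0]]}}

```text
time: 15.62
position: [0.5217, 0.143, 0.0176]
tcp_rot: [-0.0, 0.015, 1.0, -0.0]
force: [0.8, 0.1, -0.1]
width: 0.0006
finger_force: 0.0
```

Request:
{"name": "arm_command", "arguments": {"commands": [[[0,0.001,0],[0,0,0],0.0],[[0,0,0],[0,0,0],0.0]]}}

```text
time: 15.88
position: [0.5218, 0.144, 0.0177]
tcp_rot: [0.0, 0.015, 1.0, -0.0]
force: [0.5, 0.2, -0.1]
width: 0.0003
finger_force: 0.2
```

Request:
{"name": "arm_command", "arguments": {"commands": [[[0,0.001,0],[0,0,0],0.0],[[0,0,0],[0,0,0],0.0]]}}

```text
time: 16.12
position: [0.522, 0.1446, 0.0177]
tcp_rot: [0.0, 0.015, 1.0, -0.0]
force: [1.0, -4.2, -0.0]
width: 0.0002
finger_force: 2.2
```

Request:
{"name": "arm_command", "arguments": {"commands": [[[-0.0002,0.0007,0],[0,0,0],0.0],[[0,0,0],[0,0,0],0.0],[[0,0,0],[0,0,0],0.0]]}}

```text
time: 16.5
position: [0.5223, 0.145, 0.0178]
tcp_rot: [0.0, 0.015, 1.0, -0.0]
force: [1.7, -6.4, 1.3]
width: 0.0006
finger_force: 3.5
```

Request:
{"name": "arm_command", "arguments": {"commands": [[[0,-0.005,0],[0,0,0],0.0],[[0,-0.015,0],[0,0,0],0.0],[[0,0,-0.05],[0,0,0],0.0],[[0,0,-0.05],[0,0,0],0.0],[[0,0,-0.05],[0,0,0],0.0],[[0,-0.06,0],[0,0,0],0.0],[[0,-0.06,0],[0,0,0],0.0],[[0,-0.06,0],[0,0,0],0.0],[[0,-0.06,0],[0,0,0],0.0],[[0,-0.06,0],[0,0,0],0.0],[[0,0,0],[0,0,0],0.0]]}}

```text
time: 17.88
position: [0.5117, -0.1781, 0.1676]
tcp_rot: [0.0, 0.018, 1.0, -0.0]
force: [-0.1, -0.4, -1.4]
width: 0.0006
finger_force: 0.0
```

```bash
python3 - <<'E'
from h import *
a=arm.camera("top");cv2.imwrite("pics/t5.png",a[:,:,::-1]);s=arm.camera("scene")
A=cv2.resize(a[215:265,210:260],(400,400),interpolation=2);S=cv2.resize(s[200:280,340:420],(400,400),interpolation=2)
cv2.imwrite("pics/p5.png",np.hstack([A,S])[:,:,::-1])
hsv=cv2.cvtColor(a,cv2.COLOR_RGB2HSV);m=np.zeros(a.shape[:2],np.uint8);r=np.s_[230:256,240:262];m[r]=cv2.inRange(hsv[r],(15,110,90),(35,255,255))
cs,_=cv2.findContours(m,0,1);k=max(cs,key=cv2.contourArea);e=cv2.minEnclosingCircle(k);print(cv2.contourArea(k),e,onz("top",*e[0],.021)[:2])
print("nest crop",(proj("top",[.5211,.1671,.022])-[209.5,214.5])*8-.5)
E
python3 to.py .5 0 .1
```

```text
92.0 ((246.87037658691406, 243.09259033203125), 6.196527004241943) [0.5215222  0.16847554]
nest crop [302.4198451  229.31912296]
t 17.98 pos [ 0.5116 -0.1746  0.1674] heading 1.85 z [-0.001  0.001 -1.   ] F [0.7 1.3 0.4] w 0.0007
shift tool [0.0172 0.1741 0.0675]
```

View pics/p5.png

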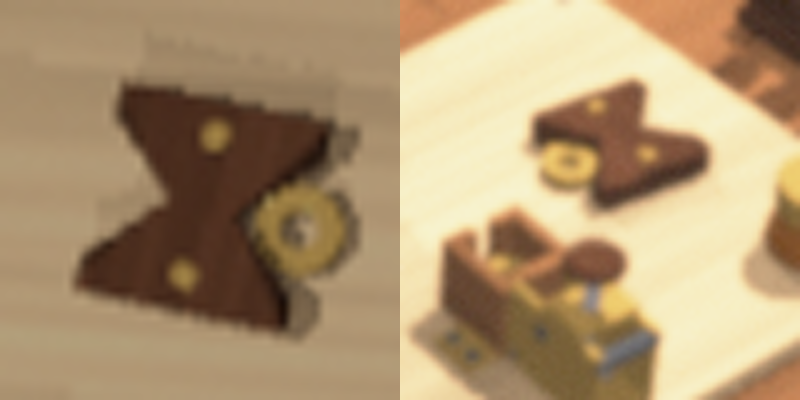

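The collar lies flat in the notch at crop pixel (301,230), against a computed nest at (302,229), touching both faces. The plunger is up, the stack is still in the hopper, and the arm is clear. Handing in.

```bash
python3 -c "
from cell import arm
print(arm.sign_off())"
```

```text
the job is handed in; nothing more can be done
None
```

The job is handed in (no verdict came back): one press put out one collar, and it was pushed flat into the stop's -y notch, where the last pictures show it against both faces, the plunger up and the other three collars still in the hopper; the arm is clear.

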